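Move the carvings on to their next stations

ROBOT

A 6-joint arm with a two-finger parallel gripper is mounted at the origin on the work surface. World frame = base frame: x ahead of the robot, y to its left, z up, the work surface at z = 0. Lengths are in m, angles in rad, forces in N, time in s.
With the tool pointing down it reaches from about 0.3 to 0.875 m from the base axis. Payload 6.4 kg.
Tool frame: the origin (TCP) lies between the finger pads; the fingertips stand tip_extent ahead of it and the grasp point (between the pads) lies 5 mm behind it (tip_extent is the distance from the TCP to the fingertips, in m); z points along the fingers, y is the direction in which the jaws open and shut (so a half turn about z gives the same grasp; the last joint's range is limited). The gripper opens to 85 mm and grips with 20 to 120 N. Pads are 22 mm wide; open, the fingers measure 114 mm over their backs; the gripper's body (76 mm by 85 mm) begins 54 mm behind the grasp point. The pads swing forward as they close: fully open they stand 13 mm farther back than shut.
Start: joints at [-1.406, 0.181, 1.607, -0, 1.354, -0.206], TCP at [0.208, -0.536, 0.245] pointing down, gripper open.
Joint ranges: [-2.99, 2.99], [-0.89, 2.07], [0.3, 2.58], [-1.14, 4.28], [0, 2.63], [-3.12, 3.12]. Speed limits (rad/s): [2.57, 2.57, 3.01, 3.14, 3.14, 3.14].

INTERFACE

Orientations are given as a unit quaternion [w, x, y, z].
In Python, from bench import * gives the robot as it stands.
- The arm moves only by the shell command python3 -m jog 'ROWS'. ROWS is JSON, a list of rows, each a list of 3 entries, a list of its own where there are three numbers: the shift along the tool's x, y, z in mm, then the turn, a rotation vector about the tool's x, y, z in rad, then the opening, from 0 (shut) to 1 (fully open). A call has 1 to 20 rows; each row is the pose to reach, as a shift and turn from the pose measured when the call began, along the tool's axes at that moment; what a row does not reach only later rows make up. A row lasts 1/12 s, in which the tool goes at most 41.7 mm and 7.16 degrees, less where a joint would pass 70% of its speed; a pose out of reach is approached as far as the arm can. A call with a gripper value outside its range is refused whole. The fingers move at their own pace and stop on an object; the grip force is fixed at half the most. Time passes only in rows, so rows that repeat a pose let the fingers close. It gives the time, the measured TCP pose, the force and the opening at its end, in the units of the state.
- get_obs(): the state, without advancing time (a new reading comes with each control period).
- camera(name): name is "side" or "top" or "wrist"; returns (picture, depth): 420x560x3 uint8, red, green, blue; 420x560 float32, m along the optical axis (not along the pixel's ray), 0 where there is no reading.
- get_calibration(name): a dict with "fx", "fy", "cx", "cy" (pixels), "world_from_camera" (4x4, takes a point from camera to world coordinates). Camera axes: x right, y down, z forward; pixel columns grow to the right and rows downward; lengths in m; the calibration is good to about 2 mm. The wrist camera is an equidistant fisheye: a pixel r from the principal point sees the ray r / f radians off the axis. A picture is of the moment at which its call begins: read the wrist's pose just before it. get_calibration takes no time and is no camera call; for the wrist camera it gives the pose at the moment of the call.
- hand_in(): hands the job in, once; it reports no verdict.
The state is a dict: "time_s": time; "q": joint angles; "dq": joint speeds; "joint_efforts": joint torques, N m; "eef_pos": TCP position; "eef_rot": TCP orientation; "wrist_force": force on the tool from outside, world axes, zero at the start; "torque": the same for the moment, N m; "opening": opening from 0.0 (shut) to 1.0 (fully open).
Only numpy, scipy, OpenCV 4.12 (cv2) and the standard library are available. Lean on these libraries where they do the work, as an engineer would, in place of code of your own. Each camera call takes 0.05 s, during which the arm holds its last target.

TASK

Move each of the three wooden pieces on this carver's bench to its next station: the square blank from the drying rack into the open vise, the rough-sawn owl from the vise onto the turntable, and the finished owl from the turntable onto the drying rack. Stand each one upright in the middle of its station, the blank with its sides square to the vise jaws, and set them down gently, never letting one drop or fall over. Each station has room for one piece only, so the empty cork mat is there to park one on the way; leave the gouge, the tin and the jar between the stations where they are.

Things in the scene. Friction and masses are not known exactly. Their poses are not given: they have to be found in the camera images.
- blank: The uncarved blank: a loose square block of pale wood, 50 x 50 mm and 100 mm tall, upright, with thin pencil centre lines on top and sides, 0.14 kg. Origin at the centre of its underside; z up, x and y square to its sides. Grip across either pair of sides in its upper part, best 78 mm above the underside. Starts on the drying rack.
- rough: Rough-sawn owl: loose, pale wood, 103 mm tall, 0.11 kg. Square foot 50 x 50 mm, 16 mm high; angular body with four flat upright sides, 44 x 44 mm, 16 to 80 mm above the underside; smaller squared head with ear stubs, turned a little aside. Origin at the centre of its underside; z up, x and y square to its sides. Grip across either pair of body sides, 66 mm above the underside. Starts in the vise.
- owl: Finished owl: loose, smooth, darker oiled wood, round, 108 mm tall to the ear tips, 0.10 kg. Round foot 52 mm in diameter, 10 mm high; round upright-sided body 47 mm in diameter from 34 to 70 mm above the underside; round head with ear tufts. Origin at the centre of its underside; z up. Grip from any side, best 60 mm above the underside. Starts on the turntable.
- vise: Carver's vise, fixed, open: grey base 150 x 100 mm; flat wooden bed 98 x 74 mm, its top 42 mm above the bench; two upright jaws 100 mm apart (clear gap), tops 68 mm above the bench. Origin on the bench under the bed's middle; x runs from jaw to jaw (jaw faces square to x), y along the jaws. Screw handle 34 mm high, out to -100 mm in x. The blank may stand in it any of four ways round.
- turntable: The turntable, fixed and locked: a flat round metal disc 150 mm in diameter with fine turned rings, its top 60 mm above the bench, on a round foot. Origin on the bench under the disc's centre; z up.
- rack: The drying rack, fixed: five flat wooden slats (19 mm wide, 11 mm gaps) on two bearers, 140 x 140 mm in all, its top 36 mm above the bench. Origin on the bench under its centre; the slats run along x.
- mat: The empty cork mat, fixed: 130 x 130 mm, 6 mm thick, flat on the bench. Origin on the bench at its centre. A free spot for parking one piece.
- gouge: Bystander, to be left alone: a loose carving gouge lying on the bench, 200 mm long, up to 26 mm wide and high, wooden handle towards its -x, steel blade towards +x. Origin at mid-length on the bench.
- tin: Bystander, to be left alone: a loose round flat metal wax tin with a pale disc on the lid, 73 mm in diameter, 30 mm tall. Origin at the centre of its underside.
- jar: Bystander, to be left alone: a loose round amber glass oil jar with a black lid, 56 mm in diameter, 70 mm tall. Origin at the centre of its underside.
Mind the look-alikes: they are no part of the job. Leave any green, turquoise or yellow look-alike of the rough alone.

How it is judged:
By the outcome, as a careful person would: the job done as asked, in the order asked, and still so for the second after the job is handed in, with the robot touching nothing.
It also fails if it takes over 115 s, if anything falls off the work surface, if the arm or the gripper's body presses on something with over 40 N, if the wrist force passes 120 N, or if a joint passes its speed limit or range.

## Working session

There is one attempt and no reset: what is moved stays moved. The work goes in short steps, Python scripts to look and compute and a shell command to move; the robot and the scene stay as the last step left them, time stands still between calls to the robot, and variables do not carry over. Pictures are saved under pics/ and viewed, and the job is handed in when it is done.

```bash
mkdir -p pics; ls
python3 - <<'E'
from bench import *
import cv2,numpy as np
o=get_obs();print(o)
for n in("top","side","wrist"):
    c=get_calibration(n);print(n,{k:np.round(v,4).tolist() for k,v in c.items()})
    im,d=camera(n);cv2.imwrite(f"pics/{n}0.png",im[:,:,::-1]);np.save(f"pics/{n}0d.npy",d);print(d.min(),d.max())
E
```

```text
pics
{'time_s': 0.0, 'q': array([-1.40628659e+00,  1.81562187e-01,  1.60801170e+00, -1.64502216e-05,
        1.35378973e+00, -2.06310148e-01]), 'dq': array([ 0.00065836, -0.00059661, -0.00041838, -0.00059397, -0.00220023,
        0.00163788]), 'joint_efforts': array([-5.03292904e-05, -4.44873762e+01, -3.51337194e+01, -3.52504621e-04,
        9.30717972e-03,  1.54632914e-05]), 'eef_pos': array([ 0.20828592, -0.53538128,  0.24437045]), 'eef_rot': array([-8.85455112e-04,  9.82860047e-01,  1.84351141e-01,  1.04765033e-05]), 'wrist_force': array([-0.44122862, -0.17178743,  0.47323458]), 'torque': array([0.00743499, 0.0030704 , 0.03352959]), 'opening': 0.9972282887028129}
top {'fx': 384.0884, 'fy': 384.0884, 'cx': 275.3455, 'cy': 213.3717, 'world_from_camera': [[-0.0018, -0.9917, 0.1285, 0.3627], [-1.0, 0.0016, -0.0015, -0.0295], [0.0013, -0.1285, -0.9917, 0.987], [0.0, 0.0, 0.0, 1.0]]}
0.0 1.897698
side {'fx': 519.0407, 'fy': 519.0407, 'cx': 282.8271, 'cy': 204.3761, 'world_from_camera': [[-0.7857, -0.4018, 0.4703, -0.1735], [-0.6186, 0.5118, -0.5962, 0.7588], [-0.0012, -0.7594, -0.6507, 0.9702], [0.0, 0.0, 0.0, 1.0]]}
0.0 3.5051353
wrist {'fx': 325.1923, 'fy': 325.1923, 'cx': 284.3707, 'cy': 213.4594, 'world_from_camera': [[0.3625, -0.8827, -0.2992, 0.2843], [-0.932, -0.3438, -0.1149, -0.5042], [-0.0014, 0.3205, -0.9472, 0.3737], [0.0, 0.0, 0.0, 1.0]]}
0.0 1.3117262
```

View pics/top0.png

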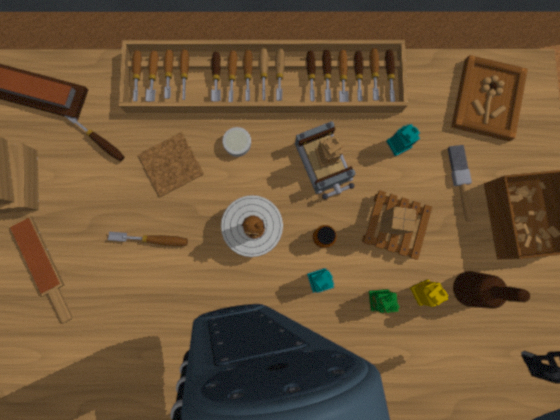

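View pics/side0.png

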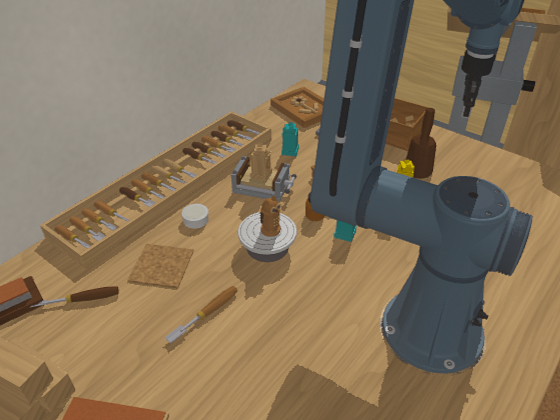

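View pics/wrist0.png

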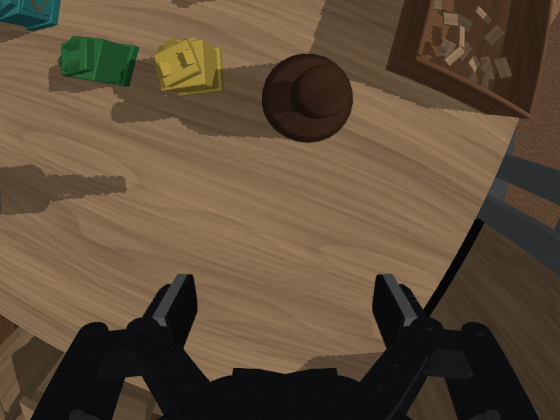

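Candidates in the top view:
- Rough: the pale owl in the vise at (330,150). Its look-alikes are turquoise at (404,138) and (320,280), green at (384,300) and yellow at (430,293).
- Blank: the pale square block on the rack at (405,218).
- Owl: the brown piece on the disc at (254,227).

By the description I choose the pale piece in the vise, the block on the rack and the brown piece on the disc. Next I check them in a close crop.

```bash
cat > h.py <<'E'
from bench import *
import cv2,numpy as np
from scipy.spatial.transform import Rotation as R
def pt(c,u,v,d):
    p=np.stack([(u-c["cx"])/c["fx"]*d,(v-c["cy"])/c["fy"]*d,d],-1)
    T=np.array(c["world_from_camera"]);return p@T[:3,:3].T+T[:3,3]
def ray(c,u,v,z):
    a=np.stack([(np.asarray(u,float)-c["cx"])/c["fx"],(np.asarray(v,float)-c["cy"])/c["fy"],np.ones(np.shape(u))],-1)
    T=np.array(c["world_from_camera"]);a=a@T[:3,:3].T;return T[:3,3]+a*((z-T[2,3])/a[...,2])[...,None]
E
python3 - <<'E'
from h import *
im=cv2.imread("pics/top0.png");d=np.load("pics/top0d.npy");c=get_calibration("top")
cv2.imwrite("pics/crop0.png",cv2.resize(im[105:275,210:450],None,fx=3.3,fy=3.3,interpolation=cv2.INTER_CUBIC))
v,u=np.mgrid[:420,:560];P=pt(c,u,v,d)
# heightmap print check
for n,(a,b) in dict(tin=(237,141),jar=(324,236),blank=(405,215),rough=(330,148),owl=(254,227),mat=(170,163),tt=(240,205),bench=(200,280),turq=(404,138),gouge=(165,240),yel=(430,293)).items(): print(n,P[b,a].round(4))
# visualise height
z=P[...,2];h=np.clip(z/0.18*255,0,255).astype(np.uint8)
cv2.imwrite("pics/h0.png",cv2.resize(cv2.applyColorMap(h,cv2.COLORMAP_JET)[105:275,120:450],None,fx=2.4,fy=2.4,interpolation=cv2.INTER_NEAREST))
E
```

```text
tin [0.6751 0.0675 0.0291]
jar [ 0.427  -0.1473  0.0679]
blank [ 0.4688 -0.3202  0.1368]
rough [ 0.6228 -0.1557  0.1379]
owl [0.4402 0.0154 0.161 ]
mat [0.6234 0.2448 0.0056]
tt [0.5038 0.0554 0.0587]
bench [ 0.3206  0.1606 -0.0024]
turq [ 0.6626 -0.3426  0.0888]
gouge [0.4206 0.245  0.0259]
yel [ 0.2945 -0.3834  0.095 ]
```

View pics/crop0.png

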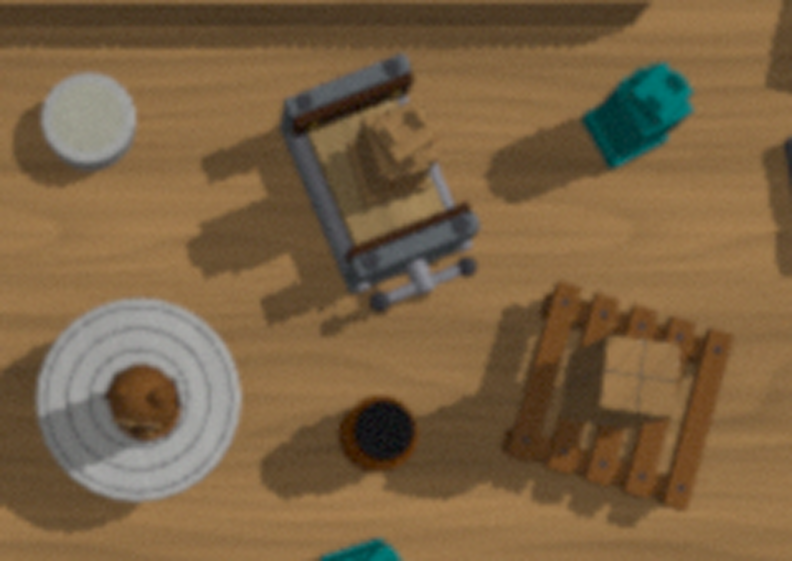

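View pics/h0.png

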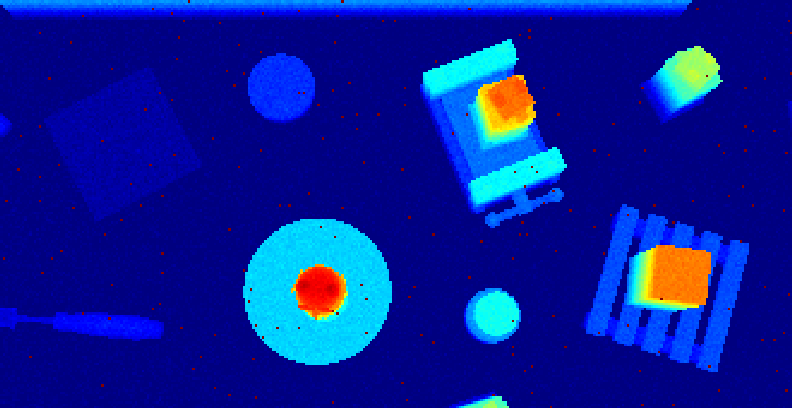

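The crop confirms it: the pale owl is in the vise, the pencilled block is on the rack, and the dark round owl is on the disc. Now I measure the poses.

```bash
cat >> h.py <<'E'
def cloud(n="top",im=True):
    c=get_calibration(n);i,d=camera(n);v,u=np.mgrid[:420,:560];P=pt(c,u,v,d);P[d==0]=np.nan;return i,P
def sel(P,x,y,r,z0,z1):
    Q=P.reshape(-1,3);Q=Q[np.isfinite(Q[:,0])];m=(np.hypot(Q[:,0]-x,Q[:,1]-y)<r)&(Q[:,2]>z0)&(Q[:,2]<z1);return Q[m]
def rect(Q):
    (cx,cy),(w,h),a=cv2.minAreaRect((Q[:,:2]*1000).astype(np.float32));return (round(cx,1),round(cy,1)),(round(w,1),round(h,1)),round(a,2)
def circ(Q):
    (cx,cy),r=cv2.minEnclosingCircle((Q[:,:2]*1000).astype(np.float32));return round(cx,1),round(cy,1),round(r,1)
E
python3 - <<'E'
from h import *
c=get_calibration("top");d=np.load("pics/top0d.npy");v,u=np.mgrid[:420,:560];P=pt(c,u,v,d);P[d==0]=np.nan
print("blank top",rect(sel(P,.465,-.32,.05,.131,.142)), circ(sel(P,.465,-.32,.05,.131,.142)))
print("rack",rect(sel(P,.45,-.3,.13,.029,.04)))
print("vise jaws",rect(sel(P,.61,-.14,.12,.062,.072)))
for s in [(.66,-.11),(.55,-.15)]:
    print(" jaw",rect(sel(P,*s,.06,.062,.072)))
print("bed",rect(sel(P,.61,-.14,.09,.037,.045)))
print("rough head",rect(sel(P,.62,-.155,.05,.128,.15)),"shoulder+",rect(sel(P,.62,-.155,.05,.116,.15)),sorted(np.round(sel(P,.62,-.155,.05,.1,.16)[::20,2],3)))
Q=sel(P,.45,.02,.1,.054,.064);print("tt",circ(Q),rect(Q))
for z in[(.09,.13),(.12,.16),(.13,.18),(.15,.18)]:
    Q=sel(P,.44,.01,.05,*z);print("owl",z,circ(Q),Q.mean(0).round(4))
print("mat",rect(sel(P,.62,.24,.11,.002,.009)))
print("jar",circ(sel(P,.43,-.147,.05,.055,.08)),"tin",circ(sel(P,.675,.067,.05,.02,.035)))
for n,s in dict(t1=(.66,-.34),t2=(.33,-.14),g=(.3,-.27),y=(.3,-.38)).items(): print(n,rect(sel(P,*s,.05,.02,.2)),circ(sel(P,*s,.05,.07,.2)))
Q=sel(P,.41,.25,.14,.01,.04);print("gouge",rect(Q))
E
```

```text
blank top ((460.8, -316.8), (51.3, 50.2), 81.97) (459.9, -316.6, 33.8)
rack ((468.8, -303.4), (209.7, 140.4), 72.38)
vise jaws ((628.7, -154.3), (148.4, 99.9), 21.98)
 jaw ((668.2, -134.3), (90.1, 71.8), 47.51)
 jaw ((583.6, -160.0), (60.5, 75.9), 22.01)
bed ((613.5, -157.2), (165.8, 94.8), 22.57)
rough head ((627.5, -162.7), (41.8, 34.3), 33.07) shoulder+ ((630.5, -160.3), (47.7, 44.1), 14.9) [np.float64(0.108), np.float64(0.111), np.float64(0.116), np.float64(0.121), np.float64(0.121), np.float64(0.122), np.float64(0.122), np.float64(0.122), np.float64(0.132), np.float64(0.133), np.float64(0.136), np.float64(0.137), np.float64(0.138), np.float64(0.138), np.float64(0.138), np.float64(0.139), np.float64(0.139), np.float64(0.139), np.float64(0.139), np.float64(0.14), np.float64(0.14), np.float64(0.14)]
tt (453.9, 26.6, 74.8) ((453.6, 26.2), (146.9, 147.6), 45.26)
owl (0.09, 0.13) (447.9, 20.9, 25.8) [0.4388 0.0147 0.1164]
owl (0.12, 0.16) (446.3, 20.9, 26.5) [0.4447 0.0192 0.1479]
owl (0.13, 0.18) (444.9, 20.8, 25.1) [0.4448 0.0193 0.1517]
owl (0.15, 0.18) (443.9, 21.0, 21.5) [0.4452 0.0203 0.1574]
mat ((620.4, 241.0), (214.9, 215.8), 5.71)
jar (429.4, -152.8, 21.9) tin (676.3, 69.3, 36.4)
t1 ((675.2, -355.1), (47.3, 44.8), 27.41) (672.8, -355.5, 29.2)
t2 ((321.0, -140.5), (44.1, 48.6), 17.62) (321.3, -139.6, 29.1)
g ((272.8, -288.6), (42.0, 48.4), 5.44) (272.1, -290.3, 29.7)
y ((291.5, -400.0), (46.8, 44.8), 24.12) (290.6, -399.7, 29.7)
gouge ((424.3, 290.0), (196.5, 25.4), 85.4)
```

```bash
cat >> h.py <<'E'
def to(x,y,z,psi):  # mm, deg
    o=get_obs();q=o["eef_rot"];Rc=R.from_quat([q[1],q[2],q[3],q[0]])
    a=np.radians(psi)/2;Rt=R.from_quat([np.cos(a),np.sin(a),0,0])
    s=Rc.inv().apply(np.array([x,y,z])-o["eef_pos"]*1000);t=(Rc.inv()*Rt).as_rotvec()
    print("shift",s.round(1),"turn",t.round(4),"rows>=",round(max(np.linalg.norm(s)/41.7,np.degrees(np.linalg.norm(t))/7.16),1),"| now",(o["eef_pos"]*1000).round(1),"psi",psi_now(),"t",o["time_s"].__round__(2),"op",round(o["opening"],3))
def psi_now():
    q=get_obs()["eef_rot"];x=R.from_quat([q[1],q[2],q[3],q[0]]).as_matrix();return round(float(np.degrees(np.arctan2(x[1,0],x[0,0]))),2)
E
python3 - <<'E'
from h import *
import bench;print([n for n in dir(bench) if not n.startswith('_')])
c=get_calibration("top");d=np.load("pics/top0d.npy");v,u=np.mgrid[:420,:560];P=pt(c,u,v,d);P[d==0]=np.nan
im=cv2.imread("pics/top0.png")
def comp(z0,z1,px,k=0):
    m=((P[...,2]>z0)&(P[...,2]<z1)).astype(np.uint8)
    m=cv2.medianBlur(m,3)
    if k:m=cv2.morphologyEx(m,cv2.MORPH_CLOSE,np.ones((k,k)))
    n,l=cv2.connectedComponents(m);L=l[px[1],px[0]];return (l==L)&(m>0)&np.isfinite(P[...,0]),L
m,L=comp(.0028,.009,(165,160));Q=P[m];print("mat",L,m.sum(),rect(Q))
hsv=cv2.cvtColor(im,cv2.COLOR_BGR2HSV);print(hsv[160,165],hsv[190,230])
m,L=comp(.028,.041,(385,225));print(L,m.sum(),rect(P[m]))
m=np.isfinite(P[...,2])&(P[...,2]>.029)&(P[...,2]<.041);m[:185]=0;m[265:]=0;m[:,:360]=0;m[:,435:]=0
m=cv2.medianBlur(m.astype(np.uint8),3)>0;print("rack",m.sum(),rect(P[m&np.isfinite(P[...,2])]))
to(620,-155,260,22)
E
```

```text
['MotionError', 'camera', 'get_calibration', 'get_obs', 'hand_in', 'tip_extent']
mat 151 2390 ((621.5, 245.3), (133.7, 133.9), 28.92)
[ 15 146 119] [ 16 131 146]
0 0 ((0.0, 0.0), (0.0, 0.0), 0.0)
rack 1659 ((458.1, -336.7), (140.0, 139.8), 72.24)
shift [ 521.6 -205.5  -15. ] turn [-0.0014 -0.0003 -0.0132] rows>= 13.4 | now [ 208.3 -535.5  244.6] psi 21.25 t 0.15 op 1.0
```

```bash
python3 -m jog '[[[522,-206,-15],[0,0,-0.013],1],[[522,-206,-15],[0,0,-0.013],1],[[522,-206,-15],[0,0,-0.013],1],[[522,-206,-15],[0,0,-0.013],1],[[522,-206,-15],[0,0,-0.013],1],[[522,-206,-15],[0,0,-0.013],1],[[522,-206,-15],[0,0,-0.013],1],[[522,-206,-15],[0,0,-0.013],1],[[522,-206,-15],[0,0,-0.013],1],[[522,-206,-15],[0,0,-0.013],1],[[522,-206,-15],[0,0,-0.013],1],[[522,-206,-15],[0,0,-0.013],1],[[522,-206,-15],[0,0,-0.013],1],[[522,-206,-15],[0,0,-0.013],1],[[522,-206,-15],[0,0,-0.013],1],[[522,-206,-15],[0,0,-0.013],1]]'
cat >> h.py <<'E'
def wcloud():
    c=get_calibration("wrist");i,d=camera("wrist");v,u=np.mgrid[:420,:560].astype(float)
    a=(u-c["cx"])/c["fx"];b=(v-c["cy"])/c["fy"];r=np.hypot(a,b)+1e-9;t=np.minimum(np.tan(np.minimum(r,1.45)),9)/r
    p=np.stack([a*t*d,b*t*d,d],-1);T=np.array(c["world_from_camera"]);P=p@T[:3,:3].T+T[:3,3];P[d==0]=np.nan;return i,P
E
python3 - <<'E'
from h import *
print(tip_extent);to(620,-155,260,22)
i,P=wcloud();cv2.imwrite("pics/w1.png",i[:,:,::-1]);np.save("pics/w1P.npy",P)
E
```

```text
time_s: 1.48
eef_pos: [0.6204, -0.1533, 0.2592]
eef_rot: [-0.001, 0.981, 0.192, -0.001]
wrist_force: [-0.6, -0.9, -0.2]
opening: 1.002
0.014
shift [-1.   1.5 -0.8] turn [-0.002   0.0008  0.0024] rows>= 0.0 | now [ 620.4 -153.3  259.2] psi 22.14 t 1.48 op 1.002
```

View pics/w1.png

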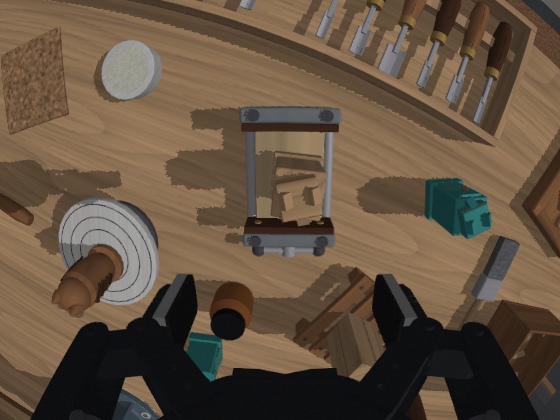

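The wrist view shows the pale rough in the vise at (300,185), slightly off-centre to the right, with clear space beside it. I measure its flat sides from this cloud.

Run:
```python
from h import *
P=np.load("pics/w1P.npy")
# exclude far pixels
print("jaws",rect(sel(P,.62,-.15,.09,.060,.072)))
for z in [(.116,.126),(.118,.15),(.07,.115),(.085,.115)]:
    Q=sel(P,.63,-.16,.042,*z);print(z,len(Q),rect(Q),Q.mean(0).round(4))
# side faces: fit lines on side points
Q=sel(P,.63,-.16,.04,.07,.112)
Q=Q[np.argsort(Q[:,2])]
c,s=np.cos(np.radians(22)),np.sin(np.radians(22))
xy=(Q[:,:2]-[.6287,-.1543])*1000;L=np.c_[xy@[c,s],xy@[-s,c]]
print(np.c_[L[::40],Q[::40,2]*1000].round(0).astype(int).tolist())
for n,s in dict(jar=(.43,-.15),).items(): print(circ(sel(P,*s,.05,.055,.08)))
```

```text
jaws ((629.7, -152.3), (147.9, 99.2), 21.87)
(0.116, 0.126) 844 ((631.0, -159.4), (47.8, 44.3), 16.12) [ 0.6397 -0.154   0.1221]
(0.118, 0.15) 2718 ((631.2, -159.3), (47.3, 44.3), 16.12) [ 0.6352 -0.157   0.1341]
(0.07, 0.115) 347 ((653.0, -152.2), (2.1, 42.8), 16.92) [ 0.6533 -0.1516  0.0959]
(0.085, 0.115) 267 ((653.0, -152.2), (2.0, 42.8), 16.98) [ 0.6533 -0.1514  0.1011]
[[25, 8, 70], [25, 6, 79], [25, 4, 85], [25, 4, 90], [23, -14, 95], [22, -21, 100], [24, -5, 105], [25, -2, 109]]
(430.9, -151.3, 22.6)
```

Run:
```python
from h import *
to(631.5,-159,200,16.5);to(631.5,-159,103,16.5)
```

```text
shift [ 9.2  8.9 59.3] turn [-0.0019  0.0011  0.0967] rows>= 1.5 | now [ 619.8 -154.3  259.3] psi 22.04 t 1.53 op 1.0
shift [  9.3   9.1 156.3] turn [-0.0019  0.0011  0.0967] rows>= 3.8 | now [ 619.8 -154.3  259.3] psi 22.04 t 1.53 op 1.0
```

```bash
python3 -m jog '[[[9,9,20],[0,0,0.097],1],[[9,9,40],[0,0,0.097],1],[[9,9,60],[0,0,0.097],1],[[9,9,80],[0,0,0.097],1],[[9,9,100],[0,0,0.097],1],[[9,9,120],[0,0,0.097],1],[[9,9,140],[0,0,0.097],1],[[9,9,150],[0,0,0.097],1],[[9,9,156],[0,0,0.097],1],[[9,9,156],[0,0,0.097],1],[[9,9,156],[0,0,0.097],1]]'
python3 - <<'E'
from h import *
to(631.5,-159,103,16.5)
i,P=wcloud();cv2.imwrite("pics/w2.png",i[:,:,::-1])
E
```

```text
time_s: 2.45
eef_pos: [0.6313, -0.1598, 0.1041]
eef_rot: [-0.001, 0.99, 0.143, -0.0]
wrist_force: [1.1, -0.0, 0.7]
opening: 1.0
shift [ 0.4 -0.7  1.1] turn [-0.0012  0.0006 -0.0011] rows>= 0.0 | now [ 631.3 -159.8  104.1] psi 16.44 t 2.45 op 1.0
```

View pics/w2.png

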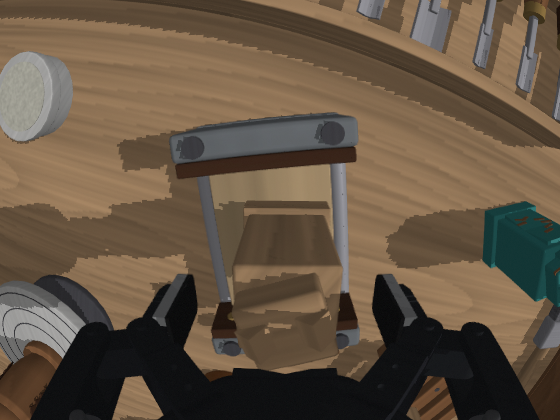

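The rough's body is centred between the open pads, from about (235,270) to (340,270), with a gap on both sides. I close now.

```bash
python3 -m jog '[[[0,0,1],[0,0,0],0.3],[[0,0,1],[0,0,0],0],[[0,0,1],[0,0,0],0],[[0,0,1],[0,0,0],0],[[0,0,1],[0,0,0],0],[[0,0,1],[0,0,0],0],[[0,0,1],[0,0,0],0],[[0,0,1],[0,0,0],0]]'
python3 - <<'E'
from h import *
to(631.5,-159,103,16.5);print(get_obs()["wrist_force"])
E
```

```text
time_s: 3.17
eef_pos: [0.6325, -0.1601, 0.1047]
eef_rot: [0.0, 0.99, 0.143, 0.001]
wrist_force: [-0.1, -0.1, 6.4]
opening: 0.508
shift [-0.7 -1.3  1.7] turn [ 0.0007 -0.0016 -0.0007] rows>= 0.1 | now [ 632.5 -160.1  104.7] psi 16.46 t 3.17 op 0.508
[-0.10644423 -0.09755479  6.41824896]
```

```bash
python3 -m jog '[[[0,0,-6],[0,0,0],0],[[0,0,-15],[0,0,0],0],[[0,0,-30],[0,0,0],0],[[0,0,-50],[0,0,0],0],[[0,0,-75],[0,0,0],0],[[0,0,-95],[0,0,0],0],[[0,0,-95],[0,0,0],0],[[0,0,-95],[0,0,0],0]]'
python3 - <<'E'
from h import *
to(621.5,245.5,200,16.5);print(get_obs()["wrist_force"])
E
```

```text
time_s: 3.83
eef_pos: [0.633, -0.1603, 0.2013]
eef_rot: [0.001, 0.99, 0.143, 0.002]
wrist_force: [-0.1, -0.6, -1.7]
opening: 0.506
shift [ 103.9 -392.4    0.7] turn [ 0.0027 -0.0038 -0.0007] rows>= 9.7 | now [ 633.  -160.3  201.3] psi 16.46 t 3.83 op 0.506
[-0.06336383 -0.56997649 -1.67144684]
```

```bash
python3 -m jog '[[[3,-11,0],[0,0,0],0],[[9,-33,0],[0,0,0],0],[[17,-65,0],[0,0,0],0],[[26,-98,0],[0,0,0],0],[[35,-131,0],[0,0,0],0],[[43,-164,0],[0,0,0],0],[[52,-196,0],[0,0,0],0],[[61,-229,0],[0,0,0],0],[[69,-262,0],[0,0,0],0],[[78,-294,0],[0,0,0],0],[[87,-327,0],[0,0,0],0],[[95,-360,0],[0,0,0],0],[[101,-382,0],[0,0,0],0],[[104,-392,0],[0,0,0],0],[[104,-392,0],[0,0,0],0],[[104,-392,0],[0,0,0],0]]'
python3 - <<'E'
from h import *
to(621.5,245.5,72,16.5);print(get_obs()["wrist_force"])
i,P=wcloud();cv2.imwrite("pics/w3.png",i[:,:,::-1])
i,P=cloud("top");cv2.imwrite("pics/t3.png",i[:,:,::-1])
i,P=cloud("side");cv2.imwrite("pics/s3.png",i[:,:,::-1])
E
```

```text
time_s: 5.17
eef_pos: [0.6208, 0.245, 0.1992]
eef_rot: [0.001, 0.99, 0.144, 0.001]
wrist_force: [0.6, 0.1, -1.5]
opening: 0.508
shift [  0.7  -0.6 127.2] turn [ 0.003  -0.0013  0.0005] rows>= 3.1 | now [620.8 245.  199.2] psi 16.53 t 5.17 op 0.508
[ 0.63838206  0.12923639 -1.45228963]
```

View pics/w3.png

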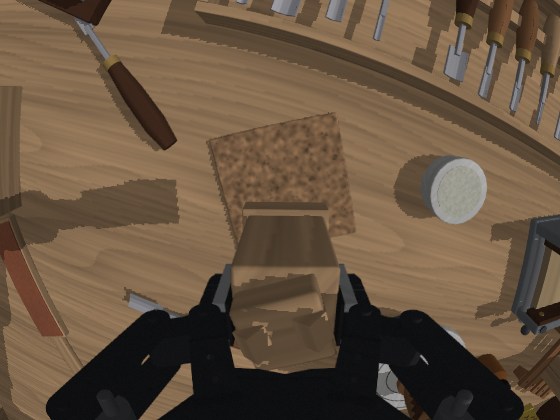

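View pics/s3.png

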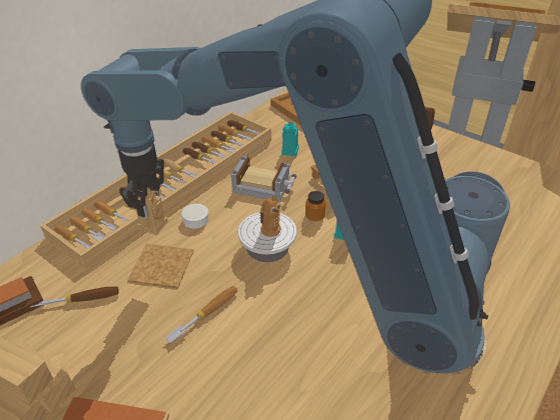

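The rough is held square between the pads over the mat, and the side view agrees. I lower it.

```bash
python3 -m jog '[[[0,0,10],[0,0,0],0],[[0,0,30],[0,0,0],0],[[0,0,55],[0,0,0],0],[[0,0,80],[0,0,0],0],[[0,0,100],[0,0,0],0],[[0,0,113],[0,0,0],0],[[0,0,120],[0,0,0],0],[[0,0,124],[0,0,0],0],[[0,0,126],[0,0,0],0],[[0,0,126],[0,0,0],0],[[0,0,127],[0,0,0],0],[[0,0,127],[0,0,0],0]]'
python3 - <<'E'
from h import *
to(621.5,245.5,69,16.5);print(get_obs()["wrist_force"])
E
```

```text
time_s: 6.32
eef_pos: [0.623, 0.2434, 0.0744]
eef_rot: [0.001, 0.99, 0.142, 0.003]
wrist_force: [-0.1, 0.7, -1.3]
opening: 0.504
shift [-0.8 -2.5  5.4] turn [ 0.0032 -0.0049 -0.0024] rows>= 0.1 | now [623.  243.4  74.4] psi 16.36 t 6.32 op 0.504
[-0.10486669  0.72744048 -1.3125496 ]
```

```bash
python3 -m jog '[[[0,0,1],[0,0,0],0],[[0,0,2],[0,0,0],0],[[0,0,3],[0,0,0],0],[[0,0,3],[0,0,0],0],[[0,0,3],[0,0,0],0]]';python3 -m jog '[[[0,0,1],[0,0,0],0],[[0,0,1.5],[0,0,0],0],[[0,0,1.5],[0,0,0],0]]';python3 -m jog '[[[0,0,1],[0,0,0],0],[[0,0,1],[0,0,0],0],[[0,0,1],[0,0,0],0]]'
```

```text
time_s: 6.73
eef_pos: [0.6229, 0.2434, 0.0713]
eef_rot: [0.001, 0.99, 0.142, 0.003]
wrist_force: [-0.4, 0.3, -1.0]
opening: 0.505
time_s: 6.98
eef_pos: [0.6227, 0.2434, 0.0695]
eef_rot: [0.001, 0.99, 0.142, 0.002]
wrist_force: [-0.8, -0.0, -0.8]
opening: 0.504
time_s: 7.23
eef_pos: [0.6229, 0.2434, 0.0688]
eef_rot: [0.001, 0.99, 0.142, 0.003]
wrist_force: [0.7, 0.7, 1.9]
opening: 0.502
```

```bash
python3 -m jog '[[[0,0,0.5],[0,0,0],0],[[0,0,0.5],[0,0,0],0]]';python3 -m jog '[[[0,0,0],[0,0,0],0.55],[[0,0,0],[0,0,0],0.6],[[0,0,0],[0,0,0],0.75],[[0,0,0],[0,0,0],1],[[0,0,0],[0,0,0],1],[[0,0,0],[0,0,0],1],[[0,0,0],[0,0,0],1]]';python3 -m jog '[[[0,0,-5],[0,0,0],1],[[0,0,-20],[0,0,0],1],[[0,0,-50],[0,0,0],1],[[0,0,-85],[0,0,0],1],[[0,0,-120],[0,0,0],1],[[0,0,-160],[0,0,0],1],[[0,0,-185],[0,0,0],1],[[0,0,-185],[0,0,0],1]]'
python3 - <<'E'
from h import *
to(470,-300,255,-8)
i,P=wcloud();cv2.imwrite("pics/w4.png",i[:,:,::-1])
Q=sel(P,.62,.245,.05,.08,.15);print(rect(Q),Q[:,2].max())
E
```

```text
time_s: 7.4
eef_pos: [0.623, 0.2434, 0.0688]
eef_rot: [0.001, 0.99, 0.142, 0.003]
wrist_force: [-1.3, 0.2, 3.7]
opening: 0.503
time_s: 7.98
eef_pos: [0.623, 0.2434, 0.0687]
eef_rot: [0.001, 0.99, 0.142, 0.003]
wrist_force: [0.3, 1.0, -0.1]
opening: 1.0
time_s: 8.65
eef_pos: [0.6254, 0.2446, 0.2641]
eef_rot: [0.001, 0.99, 0.142, 0.01]
wrist_force: [1.2, -0.4, 1.3]
opening: 1.003
shift [-302.9  478.6    5.4] turn [ 2.000e-04 -2.000e-02  4.256e-01] rows>= 13.6 | now [625.4 244.6 264.1] psi 16.39 t 8.65 op 1.003
((622.1, 243.9), (47.6, 43.8), 15.72) 0.11120527982868789
```

View pics/w4.png

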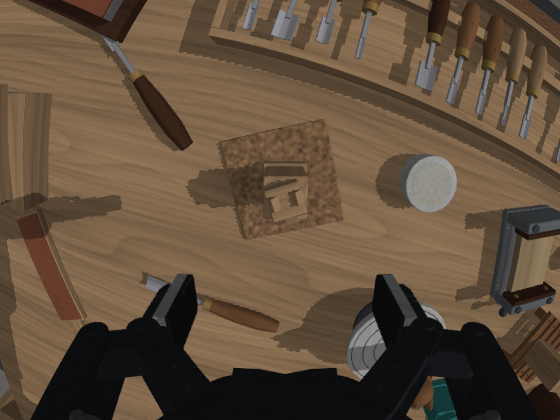

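The rough stands upright on the mat at (285,190). Next is the blank.

```bash
python3 -m jog '[[[-303,479,5],[0,-0.02,0.426],1],[[-303,479,5],[0,-0.02,0.426],1],[[-303,479,5],[0,-0.02,0.426],1],[[-303,479,5],[0,-0.02,0.426],1],[[-303,479,5],[0,-0.02,0.426],1],[[-303,479,5],[0,-0.02,0.426],1],[[-303,479,5],[0,-0.02,0.426],1],[[-303,479,5],[0,-0.02,0.426],1],[[-303,479,5],[0,-0.02,0.426],1],[[-303,479,5],[0,-0.02,0.426],1],[[-303,479,5],[0,-0.02,0.426],1],[[-303,479,5],[0,-0.02,0.426],1],[[-303,479,5],[0,-0.02,0.426],1],[[-303,479,5],[0,-0.02,0.426],1],[[-303,479,5],[0,-0.02,0.426],1],[[-303,479,5],[0,-0.02,0.426],1],[[-303,479,5],[0,-0.02,0.426],1]]'
python3 - <<'E'
from h import *
to(470,-300,255,-8)
i,P=wcloud();cv2.imwrite("pics/w5.png",i[:,:,::-1])
print("blank",rect(sel(P,.461,-.317,.045,.13,.142)),circ(sel(P,.461,-.317,.045,.13,.142)))
Q=sel(P,.461,-.317,.045,.05,.125);print(len(Q),rect(Q))
Q=sel(P,.458,-.337,.105,.030,.041);print("rack",len(Q),rect(Q))
Q=sel(P,.629,-.154,.095,.062,.072);print("jaws",len(Q),rect(Q))
E
```

```text
time_s: 10.12
eef_pos: [0.4684, -0.2998, 0.2522]
eef_rot: [0.0, 0.998, -0.07, -0.003]
wrist_force: [-0.2, 0.2, -0.1]
opening: 0.999
shift [ 1.6 -0.  -2.8] turn [ 0.0004  0.0052 -0.0008] rows>= 0.1 | now [ 468.4 -299.8  252.2] psi -8.04 t 10.12 op 0.999
blank ((461.3, -315.6), (49.3, 50.8), 81.59) (461.5, -315.4, 34.7)
916 ((486.0, -319.0), (49.3, 1.7), 81.75)
rack 7544 ((459.0, -335.0), (139.8, 140.3), 72.33)
jaws 3481 ((629.4, -153.5), (148.6, 100.0), 21.79)
```

View pics/w5.png

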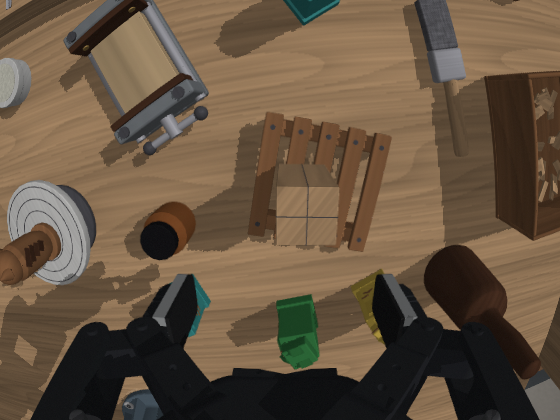

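The wrist view shows the pencil-marked blank on the rack, its top centred near (308,217). The space on both sides is clear.

Run:
```python
from h import *
to(461.3,-315.7,109,-8.3)
```

```text
shift [ -4.4  17.1 143.4] turn [0.0007 0.0049 0.0057] rows>= 3.5 | now [ 468.8 -299.4  252.4] psi -7.98 t 10.17 op 1.0
```

```bash
python3 -m jog '[[[-4.5,17,20],[0,0.005,0.006],1],[[-4.5,17,45],[0,0.005,0.006],1],[[-4.5,17,70],[0,0.005,0.006],1],[[-4.5,17,95],[0,0.005,0.006],1],[[-4.5,17,115],[0,0.005,0.006],1],[[-4.5,17,130],[0,0.005,0.006],1],[[-4.5,17,140],[0,0.005,0.006],1],[[-4.5,17,143],[0,0.005,0.006],1],[[-4.5,17,143],[0,0.005,0.006],1],[[-4.5,17,143],[0,0.005,0.006],1]]'
python3 - <<'E'
from h import *
to(461.3,-315.7,109,-8.3)
i,P=wcloud();cv2.imwrite("pics/w6.png",i[:,:,::-1])
E
```

```text
time_s: 11.0
eef_pos: [0.462, -0.3155, 0.1103]
eef_rot: [0.001, 0.997, -0.072, 0.001]
wrist_force: [0.6, 0.9, 0.5]
opening: 1.001
shift [-0.6  0.3  1.3] turn [ 0.0015 -0.0011  0.0006] rows>= 0.0 | now [ 462.  -315.5  110.3] psi -8.27 t 11.0 op 1.001
```

View pics/w6.png

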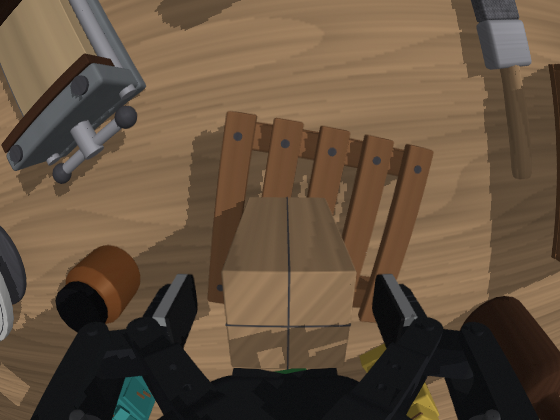

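The blank is centred between the pads, with its centre line at column 288. I close on it and lift.

```bash
python3 -m jog '[[[0,0,1],[0,0,0],0.3],[[0,0,1],[0,0,0],0],[[0,0,1],[0,0,0],0],[[0,0,1],[0,0,0],0],[[0,0,1],[0,0,0],0],[[0,0,1],[0,0,0],0],[[0,0,1],[0,0,0],0]]'; python3 -m jog '[[[0,0,-6],[0,0,0],0],[[0,0,-15],[0,0,0],0],[[0,0,-30],[0,0,0],0],[[0,0,-50],[0,0,0],0],[[0,0,-75],[0,0,0],0],[[0,0,-95],[0,0,0],0],[[0,0,-95],[0,0,0],0],[[0,0,-95],[0,0,0],0]]'
python3 - <<'E'
from h import *
to(629.4,-153.8,205,21.9)
i,P=wcloud();cv2.imwrite("pics/w7.png",i[:,:,::-1])
Q=sel(P,.629,-.154,.095,.060,.072);print("jaws",len(Q),rect(Q))
E
```

```text
time_s: 11.63
eef_pos: [0.4625, -0.3165, 0.1106]
eef_rot: [0.002, 0.997, -0.072, 0.001]
wrist_force: [-0.8, 0.2, 5.4]
opening: 0.581
time_s: 12.3
eef_pos: [0.4627, -0.3166, 0.2069]
eef_rot: [0.002, 0.997, -0.072, 0.002]
wrist_force: [-0.0, 0.6, -2.9]
opening: 0.58
shift [ 141.4 -185.1    1.8] turn [ 0.0059 -0.0038 -0.5269] rows>= 5.6 | now [ 462.7 -316.6  206.9] psi -8.29 t 12.3 op 0.58
jaws 3978 ((629.1, -153.1), (148.3, 100.0), 21.86)
```

View pics/w7.png

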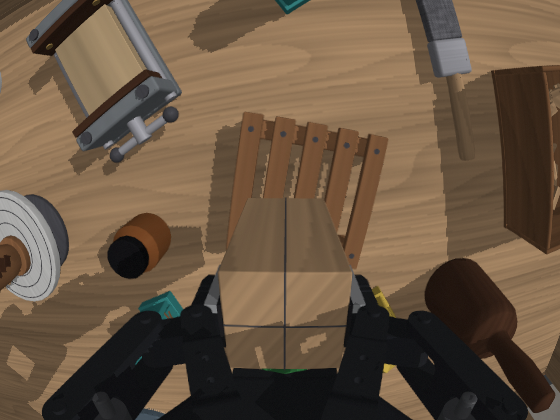

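```bash
python3 - <<'E'
from h import *
to(630.4,-152.9,205,21.9)
E
python3 -m jog '[[[8,-10,0],[0,0,-0.05],0],[[20,-26,0],[0,0,-0.11],0],[[36,-48,0],[0,0,-0.17],0],[[54,-71,0],[0,0,-0.23],0],[[72,-94,0],[0,0,-0.29],0],[[90,-117,0],[0,0,-0.35],0],[[108,-140,0],[0,0,-0.41],0],[[124,-162,0],[0,0,-0.47],0],[[136,-178,0],[0,0,-0.51],0],[[142.5,-185,1],[0.006,-0.004,-0.527],0],[[142.5,-185,1],[0.006,-0.004,-0.527],0],[[142.5,-185,1],[0.006,-0.004,-0.527],0]]'
python3 - <<'E'
from h import *
to(630.4,-152.9,120,21.9)
i,P=wcloud();cv2.imwrite("pics/w8.png",i[:,:,::-1])
T=get_obs()["eef_pos"]
z=T[2]-.005-.0;Q=sel(P,T[0],T[1],.05,T[2]+.018,T[2]+.035);print("blank top",len(Q),rect(Q))
Q=sel(P,T[0],T[1],.05,T[2]-.07,T[2]+.01);print("blank face",len(Q),rect(Q))
E
```

```text
shift [ 143.1 -185.5    0.2] turn [ 0.0035 -0.0021 -0.527 ] rows>= 5.6 | now [ 462.  -315.9  205.3] psi -8.29 t 12.35 op 0.579
time_s: 13.35
eef_pos: [0.6288, -0.1535, 0.2025]
eef_rot: [-0.002, 0.982, 0.19, -0.002]
wrist_force: [0.6, 0.6, -1.1]
opening: 0.578
shift [ 2.   0.5 82.4] turn [-0.0047  0.0038 -0.0005] rows>= 2.0 | now [ 628.8 -153.5  202.5] psi 21.87 t 13.35 op 0.578
blank top 14803 ((629.2, -153.4), (51.3, 97.8), 22.19)
blank face 5825 ((642.6, -146.0), (20.1, 76.8), 22.02)
```

View pics/w8.png

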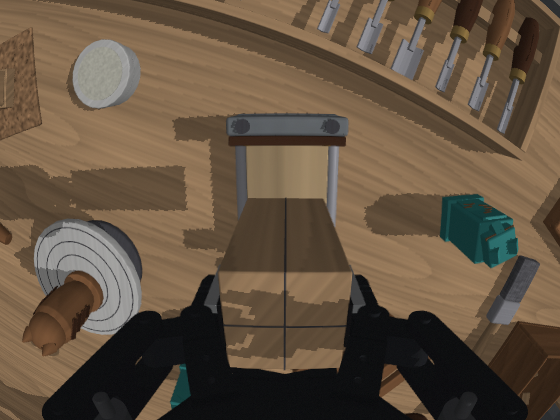

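```bash
python3 -m jog '[[[1,0.5,8],[-0.005,0.004,0],0],[[1,0.5,22],[-0.005,0.004,0],0],[[1,0.5,40],[-0.005,0.004,0],0],[[1,0.5,56],[-0.005,0.004,0],0],[[1,0.5,68],[-0.005,0.004,0],0],[[1,0.5,76],[-0.005,0.004,0],0],[[1,0.5,81],[-0.005,0.004,0],0],[[1,0.5,82],[-0.005,0.004,0],0],[[1,0.5,82],[-0.005,0.004,0],0],[[1,0.5,82],[-0.005,0.004,0],0]]'
python3 - <<'E'
from h import *
to(630.0,-153.2,116.6,21.9)
i,P=wcloud();cv2.imwrite("pics/w9.png",i[:,:,::-1])
E
```

```text
time_s: 14.23
eef_pos: [0.63, -0.1542, 0.1218]
eef_rot: [0.001, 0.982, 0.189, 0.001]
wrist_force: [0.6, -0.2, -1.2]
opening: 0.577
shift [ 0.4 -0.9  5.2] turn [ 0.002  -0.0018 -0.0015] rows>= 0.1 | now [ 630.  -154.2  121.8] psi 21.82 t 14.23 op 0.577
```

View pics/w9.png

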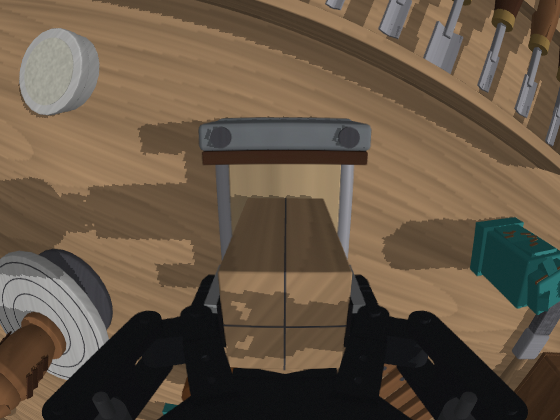

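The blank sits square between the jaws, with its centre line at column 285 and the far jaw spanning columns 202–369. I creep down.

```bash
python3 -m jog '[[[0.2,-0.7,1],[0,0,0],0],[[0.2,-0.7,2],[0,0,0],0],[[0.2,-0.7,3],[0,0,0],0],[[0.2,-0.7,3],[0,0,0],0]]';python3 -m jog '[[[0,0,1],[0,0,0],0],[[0,0,1.5],[0,0,0],0],[[0,0,1.5],[0,0,0],0]]';python3 -m jog '[[[0,0,1],[0,0,0],0],[[0,0,1],[0,0,0],0],[[0,0,1],[0,0,0],0]]'
```

```text
time_s: 14.62
eef_pos: [0.6299, -0.1534, 0.1189]
eef_rot: [0.001, 0.982, 0.189, 0.001]
wrist_force: [0.5, 0.3, -1.3]
opening: 0.579
time_s: 14.87
eef_pos: [0.6298, -0.1533, 0.1172]
eef_rot: [0.001, 0.982, 0.189, 0.001]
wrist_force: [-0.4, 0.8, -1.5]
opening: 0.58
time_s: 15.12
eef_pos: [0.63, -0.1534, 0.1167]
eef_rot: [0.001, 0.982, 0.189, 0.001]
wrist_force: [-0.9, -0.2, 2.4]
opening: 0.58
```

Contact at the expected height. I release and back off.

```bash
python3 -m jog '[[[0,0,0.5],[0,0,0],0],[[0,0,0.5],[0,0,0],0],[[0,0,0.5],[0,0,0],0.61],[[0,0,0.5],[0,0,0],0.66],[[0,0,0.5],[0,0,0],0.8],[[0,0,0.5],[0,0,0],1],[[0,0,0.5],[0,0,0],1],[[0,0,0.5],[0,0,0],1],[[0,0,0.5],[0,0,0],1]]';python3 -m jog '[[[0,0,-5],[0,0,0],1],[[0,0,-20],[0,0,0],1],[[0,0,-50],[0,0,0],1],[[0,0,-85],[0,0,0],1],[[0,0,-120],[0,0,0],1],[[0,0,-145],[0,0,0],1],[[0,0,-145],[0,0,0],1],[[0,0,-145],[0,0,0],1]]'
python3 - <<'E'
from h import *
to(450,21,265,10)
i,P=wcloud();cv2.imwrite("pics/w10.png",i[:,:,::-1])
Q=sel(P,.629,-.1535,.045,.13,.15);print("blank top",len(Q),rect(Q),Q[:,2].mean())
Q=sel(P,.629,-.1535,.09,.062,.072);print("jaws",len(Q),rect(Q))
E
```

```text
time_s: 15.87
eef_pos: [0.63, -0.1534, 0.1161]
eef_rot: [0.001, 0.982, 0.189, 0.001]
wrist_force: [-0.2, -0.0, -0.3]
opening: 1.0
time_s: 16.53
eef_pos: [0.6307, -0.1537, 0.2641]
eef_rot: [0.002, 0.982, 0.189, 0.003]
wrist_force: [-0.1, -0.5, -0.3]
opening: 1.001
shift [-102.8 -229.3   -2.8] turn [ 0.0053 -0.0061  0.2065] rows>= 6.0 | now [ 630.7 -153.7  264.1] psi 21.83 t 16.53 op 1.001
blank top 3774 ((629.3, -152.5), (51.3, 50.4), 21.53) 0.14231423001946414
jaws 3703 ((629.4, -152.6), (147.9, 99.8), 21.8)
```

View pics/w10.png

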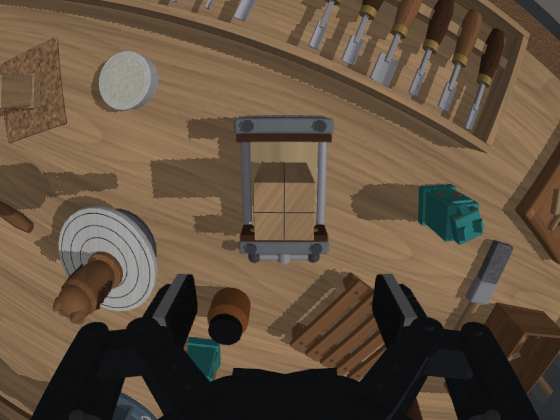

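The blank stands in the vise within about 0.2 mm and 0.3° of centred and square. Next is the owl on the turntable.

```bash
python3 -m jog '[[[-103,-229,-3],[0.005,-0.006,0.206],1],[[-103,-229,-3],[0.005,-0.006,0.206],1],[[-103,-229,-3],[0.005,-0.006,0.206],1],[[-103,-229,-3],[0.005,-0.006,0.206],1],[[-103,-229,-3],[0.005,-0.006,0.206],1],[[-103,-229,-3],[0.005,-0.006,0.206],1],[[-103,-229,-3],[0.005,-0.006,0.206],1],[[-103,-229,-3],[0.005,-0.006,0.206],1],[[-103,-229,-3],[0.005,-0.006,0.206],1]]'
python3 - <<'E'
from h import *
to(445.5,21,265,10)
i,P=wcloud();cv2.imwrite("pics/w11.png",i[:,:,::-1]);np.save("pics/w11P.npy",P)
for z in [(.092,.132),(.1,.125),(.135,.175),(.066,.069)]:
    Q=sel(P,.4455,.021,.04,*z)
    x,y=Q[:,0]*1000,Q[:,1]*1000
    A=np.c_[x,y,np.ones(len(x))];s=np.linalg.lstsq(A,x*x+y*y,rcond=None)[0];a,b=s[0]/2,s[1]/2
    print(z,len(Q),"fit",a.round(1),b.round(1),np.sqrt(s[2]+a*a+b*b).round(1),circ(Q))
Q=sel(P,.454,.0265,.085,.054,.064);print("tt",circ(Q),rect(Q))
E
```

```text
time_s: 17.33
eef_pos: [0.4486, 0.0212, 0.263]
eef_rot: [-0.001, 0.996, 0.088, -0.002]
wrist_force: [0.5, -0.6, -0.0]
opening: 0.998
shift [-3.1 -0.4 -2. ] turn [-0.002   0.004   0.0011] rows>= 0.1 | now [448.6  21.2 263. ] psi 10.06 t 17.33 op 0.998
(0.092, 0.132) 592 fit 447.2 22.6 24.3 (449.3, 22.5, 25.9)
(0.1, 0.125) 319 fit 445.9 22.5 25.5 (456.4, 23.9, 24.6)
(0.135, 0.175) 2389 fit 447.5 23.3 15.7 (444.1, 22.7, 25.7)
(0.066, 0.069) 36 fit 449.2 22.3 24.6 (453.3, 22.8, 25.1)
tt (454.3, 28.5, 75.2) ((454.4, 28.5), (148.5, 147.7), 34.0)
```

View pics/w11.png

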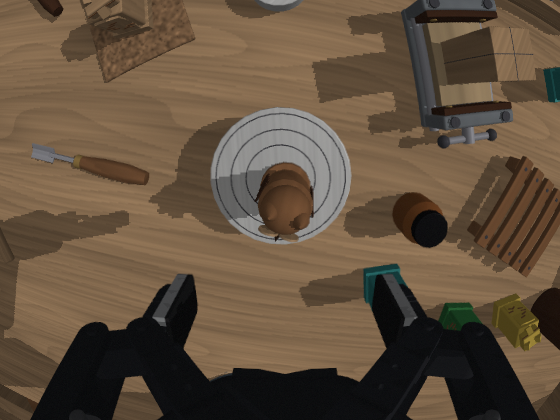

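The owl stands on the disc, with its body at about (285,190) and its head at (288,212). The space on both sides is clear.

```bash
python3 - <<'E'
from h import *
to(447.2,22.3,117,10)
E
python3 -m jog '[[[-1.2,-1,20],[-0.002,0.004,0],1],[[-1.2,-1,45],[-0.002,0.004,0],1],[[-1.2,-1,70],[-0.002,0.004,0],1],[[-1.2,-1,95],[-0.002,0.004,0],1],[[-1.2,-1,115],[-0.002,0.004,0],1],[[-1.2,-1,130],[-0.002,0.004,0],1],[[-1.2,-1,140],[-0.002,0.004,0],1],[[-1.2,-1,146],[-0.002,0.004,0],1],[[-1.2,-1,146],[-0.002,0.004,0],1],[[-1.2,-1,146],[-0.002,0.004,0],1]]'
python3 - <<'E'
from h import *
to(447.2,22.3,116,10)
i,P=wcloud();cv2.imwrite("pics/w12.png",i[:,:,::-1])
E
```

```text
shift [ -1.   -1.6 146.1] turn [-0.002   0.0039  0.0003] rows>= 3.5 | now [449.1  20.7 263.1] psi 10.02 t 17.38 op 1.0
time_s: 18.22
eef_pos: [0.4477, 0.0213, 0.1173]
eef_rot: [-0.0, 0.996, 0.087, 0.0]
wrist_force: [0.5, -0.6, -0.8]
opening: 1.002
shift [-0.3 -1.1  1.3] turn [-0.     -0.0001 -0.0003] rows>= 0.0 | now [447.7  21.3 117.3] psi 9.98 t 18.22 op 1.002
```

View pics/w12.png

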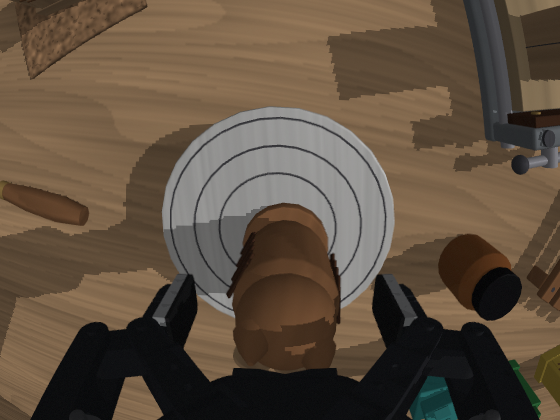

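The owl is centred between the pads at column 286. I grip and lift.

```bash
python3 -m jog '[[[0,0,1],[0,0,0],0.3],[[0,0,1],[0,0,0],0],[[0,0,1],[0,0,0],0],[[0,0,1],[0,0,0],0],[[0,0,1],[0,0,0],0],[[0,0,1],[0,0,0],0],[[0,0,1],[0,0,0],0]]'; python3 -m jog '[[[0,0,-6],[0,0,0],0],[[0,0,-15],[0,0,0],0],[[0,0,-30],[0,0,0],0],[[0,0,-50],[0,0,0],0],[[0,0,-75],[0,0,0],0],[[0,0,-95],[0,0,0],0],[[0,0,-95],[0,0,0],0],[[0,0,-95],[0,0,0],0]]'
python3 - <<'E'
from h import *
to(458.7,-335.7,210,-18)
i,P=wcloud();cv2.imwrite("pics/w13.png",i[:,:,::-1])
Q=sel(P,.454,.0265,.085,.054,.064);print("tt",circ(Q),rect(Q))
E
```

```text
time_s: 18.85
eef_pos: [0.4486, 0.0211, 0.1178]
eef_rot: [0.001, 0.996, 0.087, 0.001]
wrist_force: [-1.2, 0.3, 6.1]
opening: 0.527
time_s: 19.52
eef_pos: [0.4492, 0.0211, 0.2145]
eef_rot: [0.001, 0.996, 0.087, 0.003]
wrist_force: [1.0, 0.2, -1.0]
opening: 0.531
shift [-52.7 353.    5.1] turn [ 0.0011 -0.0065  0.4889] rows>= 8.6 | now [449.2  21.1 214.5] psi 10.01 t 19.52 op 0.531
tt (454.6, 29.0, 74.9) ((461.4, 30.5), (134.2, 148.6), 13.58)
```

View pics/w13.png

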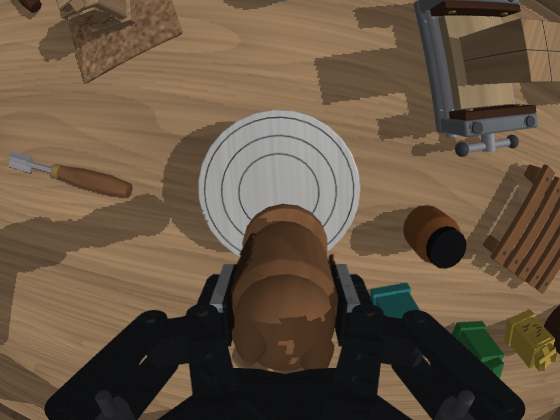

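The owl is held and its foot is clear of the disc. I carry it to the rack.

```bash
python3 -m jog '[[[-1,10,0],[0,0,0.02],0],[[-4,30,0],[0,0,0.05],0],[[-9,60,0],[0,0,0.09],0],[[-14,90,0],[0,0,0.13],0],[[-18,120,0],[0,0,0.17],0],[[-22,150,1],[0,0,0.21],0],[[-27,180,1],[0,0,0.25],0],[[-31,210,1],[0,0,0.29],0],[[-36,240,2],[0,0,0.33],0],[[-40,270,2],[0,0,0.37],0],[[-45,300,3],[0,-0.002,0.41],0],[[-48,325,3],[0,-0.004,0.45],0],[[-51,344,4],[0,-0.006,0.48],0],[[-51.5,353,5],[0,-0.006,0.489],0],[[-51.5,353,5],[0,-0.006,0.489],0],[[-51.5,353,5],[0,-0.006,0.489],0]]'
python3 - <<'E'
from h import *
to(459.8,-336.1,98,-18)
i,P=wcloud();cv2.imwrite("pics/w14.png",i[:,:,::-1])
Q=sel(P,.458,-.336,.11,.030,.041);print("rack",len(Q),rect(Q))
E
```

```text
time_s: 20.9
eef_pos: [0.4582, -0.3347, 0.207]
eef_rot: [-0.001, 0.988, -0.157, -0.002]
wrist_force: [-0.2, -0.2, -2.1]
opening: 0.528
shift [  2.4   0.9 109. ] turn [-0.0005  0.0045 -0.0004] rows>= 2.6 | now [ 458.2 -334.7  207. ] psi -18.02 t 20.9 op 0.528
rack 11280 ((459.2, -335.1), (139.8, 139.8), 72.33)
```

View pics/w14.png

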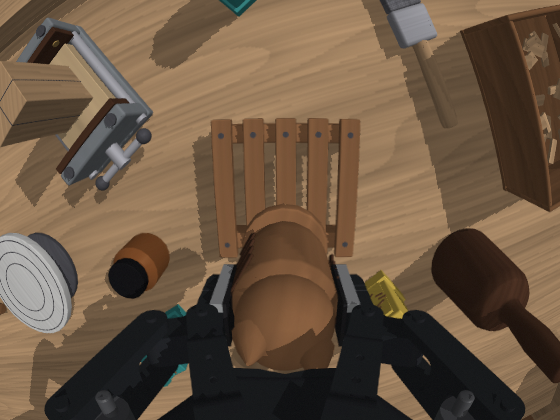

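The owl is over the rack, its column (285) in line with the middle slat (286). I lower it.

```bash
python3 -m jog '[[[2.3,0.7,10],[0,0.004,0],0],[[2.3,0.7,28],[0,0.004,0],0],[[2.3,0.7,50],[0,0.004,0],0],[[2.3,0.7,70],[0,0.004,0],0],[[2.3,0.7,87],[0,0.004,0],0],[[2.3,0.7,99],[0,0.004,0],0],[[2.3,0.7,106],[0,0.004,0],0],[[2.3,0.7,108],[0,0.004,0],0],[[2.3,0.7,108],[0,0.004,0],0],[[2.3,0.7,108],[0,0.004,0],0]]'
python3 - <<'E'
from h import *
to(459.8,-335.8,94,-18)
E
```

```text
time_s: 21.78
eef_pos: [0.4606, -0.3357, 0.1003]
eef_rot: [0.0, 0.988, -0.156, 0.001]
wrist_force: [0.6, -0.4, -1.1]
opening: 0.529
shift [-0.7  0.3  6.3] turn [ 0.0005 -0.0014  0.0009] rows>= 0.2 | now [ 460.6 -335.7  100.3] psi -17.95 t 21.78 op 0.529
```

```bash
python3 -m jog '[[[-0.6,0,1],[0,0,0],0],[[-0.6,0,2],[0,0,0],0],[[-0.6,0,3],[0,0,0],0],[[-0.6,0,4],[0,0,0],0],[[-0.6,0,4],[0,0,0],0]]';python3 -m jog '[[[0,0,1],[0,0,0],0],[[0,0,1.5],[0,0,0],0],[[0,0,1.5],[0,0,0],0]]';python3 -m jog '[[[0,0,1],[0,0,0],0],[[0,0,1],[0,0,0],0],[[0,0,1],[0,0,0],0]]'
```

```text
time_s: 22.2
eef_pos: [0.46, -0.3356, 0.0963]
eef_rot: [0.0, 0.988, -0.156, 0.001]
wrist_force: [-1.0, -0.3, -1.7]
opening: 0.528
time_s: 22.45
eef_pos: [0.4599, -0.3354, 0.0945]
eef_rot: [0.0, 0.988, -0.156, 0.0]
wrist_force: [0.0, -0.0, -0.7]
opening: 0.53
time_s: 22.7
eef_pos: [0.4601, -0.3356, 0.0939]
eef_rot: [0.0, 0.988, -0.156, 0.001]
wrist_force: [-0.7, 1.1, 2.8]
opening: 0.527
```

Contact at 93.9 mm, as predicted. I release and retreat.

```bash
python3 -m jog '[[[0,0,0.5],[0,0,0],0],[[0,0,0.5],[0,0,0],0],[[0,0,0.5],[0,0,0],0.56],[[0,0,0.5],[0,0,0],0.61],[[0,0,0.5],[0,0,0],0.75],[[0,0,0.5],[0,0,0],1],[[0,0,0.5],[0,0,0],1],[[0,0,0.5],[0,0,0],1],[[0,0,0.5],[0,0,0],1]]';python3 -m jog '[[[0,0,-5],[0,0,0],1],[[0,0,-20],[0,0,0],1],[[0,0,-50],[0,0,0],1],[[0,0,-85],[0,0,0],1],[[0,0,-120],[0,0,0],1],[[0,0,-155],[0,0,0],1],[[0,0,-165],[0,0,0],1],[[0,0,-165],[0,0,0],1]]'
python3 - <<'E'
from h import *
to(622,243.5,260,16)
i,P=wcloud();cv2.imwrite("pics/w15.png",i[:,:,::-1])
Q=sel(P,.459,-.3355,.11,.030,.041);print("rack",len(Q),rect(Q))
for z in [(.07,.105)]:
    Q=sel(P,.459,-.3355,.04,*z)
    x,y=Q[:,0]*1000,Q[:,1]*1000
    A=np.c_[x,y,np.ones(len(x))];s=np.linalg.lstsq(A,x*x+y*y,rcond=None)[0];a,b=s[0]/2,s[1]/2
    print(z,len(Q),"fit",a.round(1),b.round(1),np.sqrt(s[2]+a*a+b*b).round(1),circ(Q))
E
```

```text
time_s: 23.45
eef_pos: [0.46, -0.3356, 0.0933]
eef_rot: [0.0, 0.988, -0.156, 0.001]
wrist_force: [1.0, 0.1, -0.2]
opening: 1.0
time_s: 24.12
eef_pos: [0.4613, -0.337, 0.263]
eef_rot: [0.003, 0.988, -0.156, 0.004]
wrist_force: [0.4, -1.4, -0.0]
opening: 1.002
shift [ -26.  -601.8    0. ] turn [ 0.007  -0.0069 -0.5925] rows>= 14.4 | now [ 461.3 -337.   263. ] psi -17.95 t 24.12 op 1.002
rack 8207 ((459.0, -335.0), (139.5, 140.6), 72.46)
(0.07, 0.105) 349 fit 458.0 -333.6 25.3 (460.3, -335.1, 26.1)
```

View pics/w15.png

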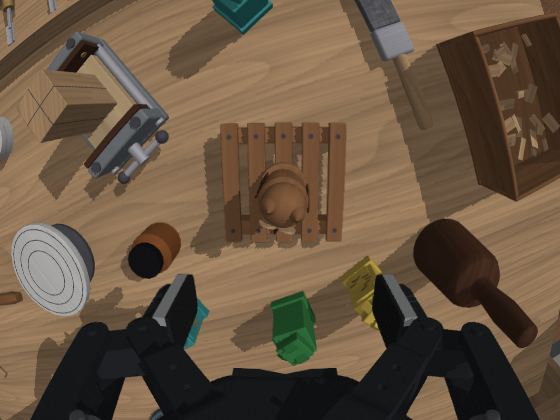

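The owl stands in the middle of the rack, at about (284,190). Back to the mat for the rough.

```bash
python3 -m jog '[[[-26,-602,0],[0.007,-0.007,-0.592],1],[[-26,-602,0],[0.007,-0.007,-0.592],1],[[-26,-602,0],[0.007,-0.007,-0.592],1],[[-26,-602,0],[0.007,-0.007,-0.592],1],[[-26,-602,0],[0.007,-0.007,-0.592],1],[[-26,-602,0],[0.007,-0.007,-0.592],1],[[-26,-602,0],[0.007,-0.007,-0.592],1],[[-26,-602,0],[0.007,-0.007,-0.592],1],[[-26,-602,0],[0.007,-0.007,-0.592],1],[[-26,-602,0],[0.007,-0.007,-0.592],1],[[-26,-602,0],[0.007,-0.007,-0.592],1],[[-26,-602,0],[0.007,-0.007,-0.592],1],[[-26,-602,0],[0.007,-0.007,-0.592],1],[[-26,-602,0],[0.007,-0.007,-0.592],1],[[-26,-602,0],[0.007,-0.007,-0.592],1],[[-26,-602,0],[0.007,-0.007,-0.592],1],[[-26,-602,0],[0.007,-0.007,-0.592],1],[[-26,-602,0],[0.007,-0.007,-0.592],1]]'
python3 - <<'E'
from h import *
i,P=wcloud();cv2.imwrite("pics/w16.png",i[:,:,::-1])
Q=sel(P,.622,.2435,.045,.08,.15);print(rect(Q))
Q=sel(P,.622,.2435,.045,.03,.076);print(rect(Q))
to(622,243.3,68.5,15.8)
E
```

```text
time_s: 25.67
eef_pos: [0.6202, 0.2438, 0.2561]
eef_rot: [-0.002, 0.99, 0.139, -0.003]
wrist_force: [-0.5, -1.0, -1.3]
opening: 1.001
((621.7, 243.9), (48.5, 43.9), 16.68)
((644.3, 250.4), (1.8, 43.2), 15.31)
shift [  2.4   1.2 188.3] turn [-0.004   0.005   0.0018] rows>= 4.5 | now [620.5 243.3 256.8] psi 15.91 t 25.72 op 0.997
```

View pics/w16.png

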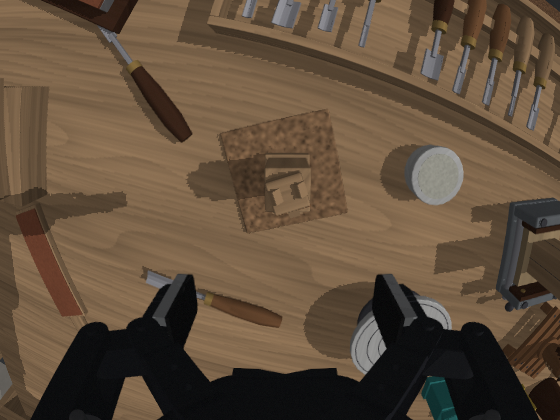

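```bash
python3 -m jog '[[[3,1,20],[-0.004,0.005,0],1],[[3,1,50],[-0.004,0.005,0],1],[[3,1,80],[-0.004,0.005,0],1],[[3,1,110],[-0.004,0.005,0],1],[[3,1,140],[-0.004,0.005,0],1],[[3,1,160],[-0.004,0.005,0],1],[[3,1,175],[-0.004,0.005,0],1],[[3,1,184],[-0.004,0.005,0],1],[[3,1,188],[-0.004,0.005,0],1],[[3,1,188],[-0.004,0.005,0],1],[[3,1,188],[-0.004,0.005,0],1]]'
python3 - <<'E'
from h import *
to(622.3,243.5,69,15.9)
i,P=wcloud();cv2.imwrite("pics/w17.png",i[:,:,::-1])
E
```

```text
time_s: 26.63
eef_pos: [0.6236, 0.2436, 0.0702]
eef_rot: [-0.0, 0.99, 0.138, 0.001]
wrist_force: [0.1, 0.2, 0.5]
opening: 1.006
shift [-1.2 -0.2  1.2] turn [ 0.0001 -0.0021 -0.0003] rows>= 0.0 | now [623.6 243.6  70.2] psi 15.89 t 26.63 op 1.006
```

View pics/w17.png

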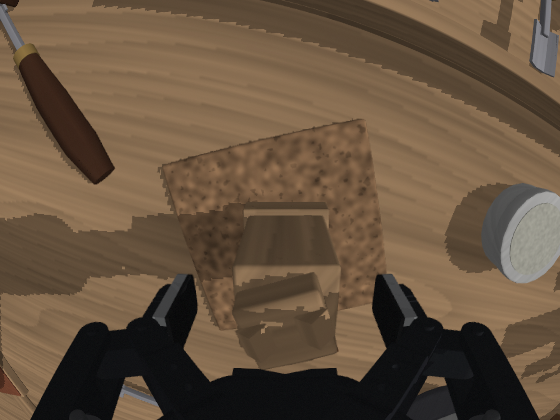

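The rough is centred between the pads, spanning columns 237–338. I grip and lift.

```bash
python3 -m jog '[[[-0.5,0,1],[0,0,0],0.3],[[-0.5,0,1],[0,0,0],0],[[-0.5,0,1],[0,0,0],0],[[-0.5,0,1],[0,0,0],0],[[-0.5,0,1],[0,0,0],0],[[-0.5,0,1],[0,0,0],0],[[-0.5,0,1],[0,0,0],0]]'; python3 -m jog '[[[0,0,-6],[0,0,0],0],[[0,0,-15],[0,0,0],0],[[0,0,-30],[0,0,0],0],[[0,0,-55],[0,0,0],0],[[0,0,-85],[0,0,0],0],[[0,0,-115],[0,0,0],0],[[0,0,-135],[0,0,0],0],[[0,0,-140],[0,0,0],0],[[0,0,-140],[0,0,0],0]]'
python3 - <<'E'
from h import *
to(454.8,27.9,210,16)
E
```

```text
time_s: 27.27
eef_pos: [0.624, 0.2437, 0.0705]
eef_rot: [-0.0, 0.99, 0.138, 0.002]
wrist_force: [0.2, -1.5, 5.7]
opening: 0.509
time_s: 28.02
eef_pos: [0.6246, 0.244, 0.2137]
eef_rot: [-0.0, 0.99, 0.138, 0.005]
wrist_force: [-0.2, -0.0, -1.1]
opening: 0.509
shift [-222.5  161.3    1.8] turn [ 0.0008 -0.0094 -0.0016] rows>= 6.6 | now [624.6 244.  213.7] psi 15.91 t 28.02 op 0.509
```

```bash
python3 -m jog '[[[-8,6,0],[0,0,0],0],[[-25,18,0],[0,0,0],0],[[-50,36,0],[0,0,0],0],[[-75,54,0],[0,0,0],0],[[-100,72,0],[0,0,0],0],[[-125,90,0],[0,-0.003,0],0],[[-150,109,0],[0,-0.005,0],0],[[-175,127,1],[0,-0.007,0],0],[[-198,144,1],[0,-0.009,0],0],[[-214,155,1],[0,-0.009,0],0],[[-222,161,2],[0,-0.009,0],0],[[-222,161,2],[0,-0.009,0],0],[[-222,161,2],[0,-0.009,0],0]]'
python3 - <<'E'
from h import *
i,P=wcloud();cv2.imwrite("pics/w18.png",i[:,:,::-1])
Q=sel(P,.454,.0275,.085,.054,.064);print("tt",circ(Q))
T=get_obs()["eef_pos"];Q=sel(P,T[0],T[1],.05,T[2]-.035,T[2]-.003)
L=(Q[:,:2]-T[:2])*1000@np.array([np.cos(.2775),np.sin(.2775)]);print("far face x",np.percentile(L,[50,90,97]))
to(455.4,28.1,129,16)
E
```

```text
time_s: 29.1
eef_pos: [0.4547, 0.0283, 0.2089]
eef_rot: [-0.0, 0.99, 0.138, -0.0]
wrist_force: [0.1, -0.1, -0.3]
opening: 0.507
tt (454.6, 28.7, 75.1)
far face x [21.07512555 21.3821638  21.52560607]
shift [ 0.   0.5 80.2] turn [ 0.0001 -0.0001 -0.0021] rows>= 1.9 | now [455.2  28.6 209.2] psi 15.88 t 29.15 op 0.503
```

View pics/w18.png

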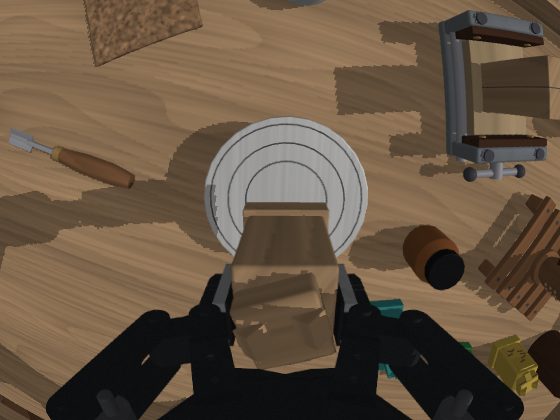

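The held rough is over the disc, with its far face 21.2 mm ahead of the TCP (22 mm would be exactly centred). I lower it.

```bash
python3 -m jog '[[[0.2,0.2,8],[0,0,0],0],[[0.2,0.2,22],[0,0,0],0],[[0.2,0.2,40],[0,0,0],0],[[0.2,0.2,56],[0,0,0],0],[[0.2,0.2,68],[0,0,0],0],[[0.2,0.2,76],[0,0,0],0],[[0.2,0.2,79],[0,0,0],0],[[0.2,0.2,80],[0,0,0],0],[[0.2,0.2,80],[0,0,0],0],[[0.2,0.2,80],[0,0,0],0]]'
python3 - <<'E'
from h import *
to(455.2,28.1,124.5,16)
E
```

```text
time_s: 29.98
eef_pos: [0.4561, 0.0285, 0.1298]
eef_rot: [0.0, 0.99, 0.138, 0.001]
wrist_force: [-1.2, 0.4, -1.3]
opening: 0.504
shift [-1.   0.1  5.3] turn [ 0.0007 -0.0011 -0.0018] rows>= 0.1 | now [456.1  28.5 129.8] psi 15.9 t 29.98 op 0.504
```

```bash
python3 -m jog '[[[-0.8,0,1],[0,0,0],0],[[-0.8,0,2],[0,0,0],0],[[-0.8,0,3],[0,0,0],0],[[-0.8,0,3],[0,0,0],0]]';python3 -m jog '[[[0,0,1],[0,0,0],0],[[0,0,1.5],[0,0,0],0],[[0,0,1.5],[0,0,0],0]]';python3 -m jog '[[[0,0,1],[0,0,0],0],[[0,0,1],[0,0,0],0],[[0,0,1],[0,0,0],0]]'
```

```text
time_s: 30.32
eef_pos: [0.4554, 0.0282, 0.1269]
eef_rot: [0.0, 0.99, 0.138, 0.001]
wrist_force: [-0.5, -0.1, -1.4]
opening: 0.507
time_s: 30.57
eef_pos: [0.4553, 0.0282, 0.1253]
eef_rot: [0.0, 0.99, 0.138, 0.001]
wrist_force: [0.8, -0.3, -1.5]
opening: 0.508
time_s: 30.82
eef_pos: [0.4554, 0.0282, 0.1245]
eef_rot: [0.0, 0.99, 0.138, 0.001]
wrist_force: [-1.4, -0.9, 2.3]
opening: 0.507
```

```bash
python3 -m jog '[[[0,0,0.5],[0,0,0],0],[[0,0,0.5],[0,0,0],0],[[0,0,0.5],[0,0,0],0.54],[[0,0,0.5],[0,0,0],0.59],[[0,0,0.5],[0,0,0],0.75],[[0,0,0.5],[0,0,0],1],[[0,0,0.5],[0,0,0],1],[[0,0,0.5],[0,0,0],1],[[0,0,0.5],[0,0,0],1]]';python3 -m jog '[[[0,0,-5],[0,0,0],1],[[0,0,-20],[0,0,0],1],[[0,0,-50],[0,0,0],1],[[0,0,-85],[0,0,0],1],[[0,0,-120],[0,0,0],1],[[0,0,-145],[0,0,0],1],[[0,0,-145],[0,0,0],1],[[0,0,-145],[0,0,0],1]]'
python3 - <<'E'
from h import *
i,P=wcloud();cv2.imwrite("pics/w19.png",i[:,:,::-1])
Q=sel(P,.454,.0275,.085,.054,.064);print("tt",circ(Q))
print("rough",rect(sel(P,.454,.0275,.045,.134,.2)),rect(sel(P,.454,.0275,.045,.085,.13)))
to(300,330,320,16)
E
```

```text
time_s: 31.57
eef_pos: [0.4554, 0.0282, 0.124]
eef_rot: [0.0, 0.99, 0.138, 0.001]
wrist_force: [0.1, 0.4, 0.1]
opening: 1.002
time_s: 32.23
eef_pos: [0.4561, 0.0281, 0.2709]
eef_rot: [0.001, 0.99, 0.138, 0.003]
wrist_force: [-0.5, -0.1, -0.7]
opening: 1.0
tt (454.4, 28.8, 75.1)
rough ((453.6, 28.2), (47.9, 44.0), 14.97) ((476.0, 34.4), (1.4, 43.4), 15.05)
shift [ -66.5 -332.6  -51.4] turn [ 0.0013 -0.0021 -0.0019] rows>= 8.2 | now [455.1  28.2 269.2] psi 15.89 t 32.28 op 0.998
```

View pics/w19.png

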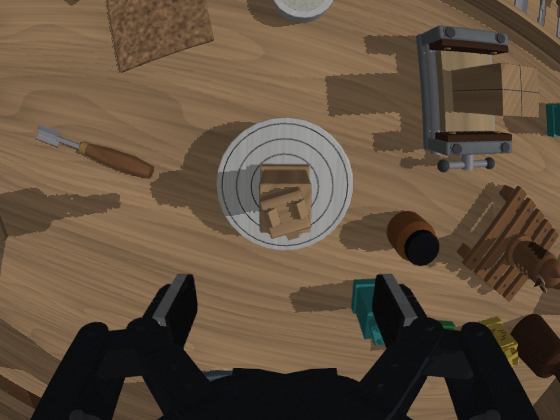

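The rough stands in the middle of the disc, at about (285,195). I move the arm clear for a final check from above.

```bash
python3 -m jog '[[[-66,-333,-51],[0,0,0],1],[[-66,-333,-51],[0,0,0],1],[[-66,-333,-51],[0,0,0],1],[[-66,-333,-51],[0,0,0],1],[[-66,-333,-51],[0,0,0],1],[[-66,-333,-51],[0,0,0],1],[[-66,-333,-51],[0,0,0],1],[[-66,-333,-51],[0,0,0],1],[[-66,-333,-51],[0,0,0],1],[[-66,-333,-51],[0,0,0],1],[[-66,-333,-51],[0,0,0],1],[[-66,-333,-51],[0,0,0],1]]'
python3 - <<'E'
from h import *
i,P=cloud("top");cv2.imwrite("pics/t20.png",i[:,:,::-1])
print("blank",rect(sel(P,.629,-.1535,.045,.13,.15)),"jaws",rect(sel(P,.629,-.154,.09,.063,.071)))
print("rough",rect(sel(P,.454,.0275,.045,.134,.2)),"tt",circ(sel(P,.454,.0275,.085,.056,.063)))
Q=sel(P,.459,-.3355,.04,.09,.15);print("owl",circ(Q),Q[:,2].max(),Q.mean(0).round(4))
print("jar",circ(sel(P,.43,-.147,.05,.055,.08)),"tin",circ(sel(P,.675,.067,.05,.02,.035)),"gouge",rect(sel(P,.41,.25,.14,.01,.04)))
for n,s in dict(t1=(.66,-.34),t2=(.33,-.14),g=(.3,-.27),y=(.3,-.38)).items(): print(n,circ(sel(P,*s,.05,.07,.2)))
i,P=cloud("side");cv2.imwrite("pics/s20.png",i[:,:,::-1])
print(get_obs()["eef_pos"],get_obs()["time_s"])
E
```

```text
time_s: 33.28
eef_pos: [0.3005, 0.3293, 0.3183]
eef_rot: [0.001, 0.99, 0.138, 0.0]
wrist_force: [0.1, -1.3, -0.5]
opening: 0.997
blank ((628.3, -154.3), (50.6, 50.3), 21.64) jaws ((628.7, -154.0), (148.3, 99.0), 21.89)
rough ((452.6, 26.2), (46.6, 43.8), 15.98) tt (453.8, 26.6, 74.7)
owl (458.6, -334.9, 25.9) 0.14411453897095372 [ 0.4565 -0.3289  0.123 ]
jar (429.3, -152.5, 22.0) tin (676.8, 68.3, 36.9) gouge ((437.5, 297.5), (147.0, 174.3), 27.25)
t1 (673.3, -356.4, 29.6)
t2 (321.2, -139.4, 29.2)
g (271.7, -291.0, 29.7)
y (290.9, -400.2, 29.4)
[0.30101586 0.32915166 0.31880504] 33.3833
```

View pics/t20.png

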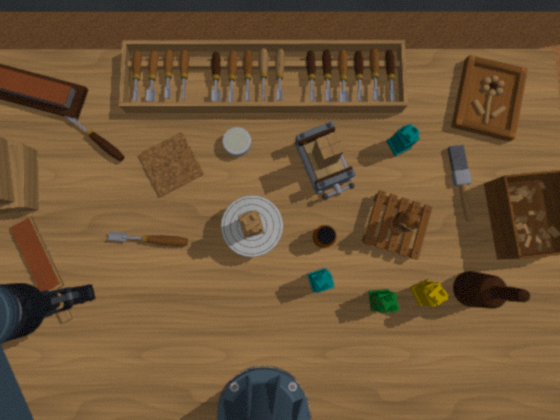

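View pics/s20.png

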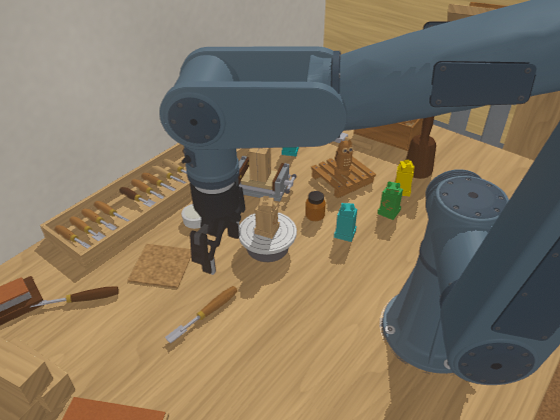

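In both views all three pieces stand upright in their stations: blank (330,147), rough (250,223) and owl (405,220) in the top view. The bystanders and look-alikes are where they were, and the gripper is clear of everything.

```bash
python3 -c "
from bench import *
print(hand_in())"
```

```text
the job is handed in; nothing more can be done
None
```

All three pieces are at their next stations, upright and near the middle, and I handed the job in at about 33 s of the 115 s allowed. I parked the rough on the mat, moved the blank to the vise and the owl to the rack, then moved the rough to the turntable. With one parking spot, the blank, rough, owl order of your list isn't possible.

| Piece | Offset from station centre | Rotation |
|---|---|---|
| Blank in vise | about 0.5 mm | 0.3° off square to the jaws |
| Rough on turntable | about 1 mm | not required |
| Owl on rack | about 1–2 mm | not required |

- **Set-downs:** Each piece was lowered until light contact (about 2–4 N) before release. Nothing dropped or tipped.
- **Bystanders:** The jar, the tin and the four look-alikes measured within about 1.3 mm of where they started, which is within measuring noise. The last gouge measurement was spoiled by stray points, but it lies at the same pixels as in the first picture.
- **Disagreements:** The wrist and top cameras differed by 1–2 mm in y, within the calibration tolerance, so I compared each piece with its station in the same view. The owl's circle fit is the loosest, because only part of its body was visible.

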